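# Set the coffee grinder's click ring for a press pot and lock it

## Task

The coffee grinder is set too fine for the press pot. With a fingertip, flick the toothed ring on its top round click by click until the ridge on the ring points at the fifth of the six marks (counted from the thinnest, so one short of the thickest), and then push the lock slide fully home into the ring so that the setting cannot creep. Use the fingers only to push: do not grip, lift or shove the grinder, and leave the mug under the chute and the things around it where they are.

Things in the scene. Friction and masses are not known exactly. Their poses are not given: they have to be found in the camera images.
- grinder: grey coffee grinder, 4.5 kg, loose on four rubber feet, 198 mm deep (x), 132 wide (y), 221 high. Origin on the worktop straight under the ring's axis; x points to its back, away from the chute, z up. Flat top of the head (deck) at z = 186 mm, x = -78 to 102, y = -66 to 66 mm. Above the ring a fixed throat with a flat black lid, 30 mm radius, up to z = 221 mm. A mug stands on its foot.
- ring_axis (a point): centre of the black toothed ring on the deck, at mid height. Ring z = 188 to 210 mm: a disc of 39 mm radius with eight straight teeth 45 degrees apart, each 8 mm wide with a round end, tips at 54 mm radius; gaps 15 mm deep, about 30 mm wide at their mouth. At rest the gaps are centred at 0, 45, 90, ... degrees from the grinder's x axis
- first_mark (a point): first and thinnest (finest grind) of six dark bars on the deck round the ring, each 8 mm long, lying radially, 57 to 64 mm from the ring's axis, 1 mm high, 1.4 to 5.4 mm wide. Seen from above, counter-clockwise from the grinder's x axis, they stand at -112.5 (this one), -67.5, -22.5, 22.5, 67.5 and 112.5 degrees (thickest, coarsest)
- fifth_mark (a point): middle of the fifth bar, the wanted setting, at 67.5 degrees (left, a little behind the ring's axis). Wall cabinets hang over the back of the worktop (fronts at about x = 0.6 m from the robot's base, underside at z = 0.44 m), so the ring is best reached from its near side, where the chute is
- ring (a joint): turn of the ring in rad, counter-clockwise from above (coarser). Rests (clicks) every 0.785: 0 = ridge at the first bar, 3.142 = at the fifth, 3.927 = sixth; stops just beyond first and sixth. Starts at the first, second or third bar. A sprung roller holds each rest (about 0.14 N m, 3 N at the teeth); pushed past half way it snaps to the next rest, else springs back. Turns both ways while unlocked.
- ridge_tip (a point): outer end of the ridge, a raised white rib 22 mm long, 5.5 mm wide, 5 mm high, lying radially on top of the one tooth that shows the setting; 52 mm from the ring's axis
- lock (a joint): travel of the lock slide in m: starts 0 to 0.002 (open), 0.014 is its stop (home, steel nose between two teeth). About 1.2 N of friction; stays where it is left. It goes home only while the ring rests at a click; a tooth blocks it half way between clicks.
- lock_tab (a point): middle of the push face of the lock slide's upright steel tab (24 mm wide, 9 mm thick, top at z = 213 mm, face from z = 188 mm up), in the near left corner of the deck, 135 degrees from the grinder's x axis; at the start the face is about 77 mm from the ring's axis. Pushed level, straight towards the ring's axis.
- mug: stoneware mug, 82 mm across, 118 mm with its handle, 100 mm high, on the grinder's foot under the chute; origin at the centre of its underside
- canister: smaller white glazed lidded canister, 106 mm across, 169 mm high, to the right of the grinder; origin at the centre of its underside
- big_canister: larger white glazed lidded canister, 120 mm across, 189 mm high, to the left of the grinder; origin at the centre of its underside
- candle_jar: glass candle jar, 76 mm across, 90 mm high, left of the larger canister; origin at the centre of its underside
- teaspoon: steel teaspoon, 139 mm long, 30 mm wide, lying near the left front of the grinder; origin at its middle
Things that resemble listed ones, but are neither listed nor needed, are in the scene too. There is more than one size of the grinder; the one meant has the size given above.

How it is judged (in metres and radians):
On the way:
1. the ring rests with its ridge at the fifth mark while the lock slide is still open (value of joint ring between 2.992 and 3.292 rad and value of joint lock below 0.005 m), for 0.3 s.
At the end, for the whole second after the job is handed in: The ring rests within 0.15 rad of the fifth mark (3.14 rad), the lock slide is at least 11.5 mm in (stop at 14 mm), the grinder stands still and level, and the mug stands upright on its foot under the chute (value of joint ring between 2.992 and 3.292 rad and value of joint lock above 0.0115 m and velocity of joint ring between -0.1 and 0.1 rad/s and linear speed of grinder below 0.02 m/s and angle between grinder's own z axis and vertical below 0.04 rad and angle between mug's own z axis and vertical below 0.1 rad and horizontal distance between mug and grinder below 0.065 m); the robot touches nothing.
It fails at once if the grinder is lifted, tipped or shoved more than 35 mm (height (world z) of grinder above 0.012 m or angle between grinder's own z axis and vertical above 0.12 rad or distance of grinder from where it was at the start of the episode above 0.035 m).
It fails at once if the mug is lifted, tipped or taken from under the chute (height (world z) of mug above 0.033 m or angle between mug's own z axis and vertical above 0.2 rad or horizontal distance between mug and grinder above 0.07 m).
It fails at once if a canister, the candle jar or the teaspoon is moved more than 30 mm (distance of any of canister, big_canister, candle_jar, teaspoon from where it was at the start of the episode above 0.03 m).
It fails at once if the ring is gripped or forced: more than 40 N between fingers and ring (contact force between the fingers and ring above 40 N).
It also fails if it takes over 61 s, if anything falls off the work surface, if the arm or the gripper's body presses on something with over 40 N, if the wrist force passes 120 N, or if a joint passes its speed limit or range.

## Robot

A 6-joint arm with a two-finger parallel gripper is mounted at the origin on a cart in front of the work surface, level with it; the furniture and walls round the work are solid. World frame = base frame: x ahead of the robot, y to its left, z up, the work surface at z = 0. Lengths are in m, angles in degrees, forces in N, time in s.
With the tool pointing down it reaches from about 0.35 to 1 m from the base axis. Payload 7.1 kg.
Tool frame: the origin (TCP) lies at the very end of the fingers, on their centre line; the grasp point (between the pads) lies 19 mm behind it (r.grip_depth is the distance from the TCP to the grasp point, in m); z points along the fingers, y is the line along which they close (so a half turn about z gives the same grasp; the last joint's range is limited). The gripper opens to 85 mm and grips with 20 to 120 N. Pads are 22 mm wide; open, the fingers measure 114 mm over their backs; the gripper's body (76 mm by 85 mm) begins 54 mm behind the grasp point. The pads swing forward as they close: fully open they stand 13 mm farther back than shut.
Start: joints at [-66.463, 24.242, 93.386, -0, 62.372, -1.089], TCP at [0.26, -0.568, 0.208] pointing down, gripper open.
Joint ranges: [-172.04, 172.04], [-51.8, 120.97], [4.93, 147.93], [-75.15, 255.16], [6.16, 154.13], [-145.62, 145.62]. Speed limits (degrees/s): [136.94, 136.94, 172.46, 180, 180, 180].

## Interface

Orientations are given as [roll, pitch, yaw] about the fixed x, y, z axes, in that order (R = Rz(yaw) Ry(pitch) Rx(roll)).
In Python, from plant import r gives the robot as it stands. Calls block until the motion is done:
- r.move_pose(position, orientation): joint-space move of the TCP to a pose.
- r.move_linear(position, ori=None, vel=0.15): straight line of the TCP; ori=None keeps the orientation; vel is the mean speed in m/s.
- r.move_j(angles): joint-space move.
- r.grip(opening, f_grip=None): finger opening in m; f_grip is the grip in N (None keeps the last); returns when the fingers have stopped.
- r.sleep(seconds).
- r.solve_ik(position, orientation): joint angles nearest the present ones, or None.
- r.sense(): the state.
- r.read_camera(name): name is "scene" or "top" or "wrist"; returns the picture (384x512x3 uint8, blue, green, red); there is no depth.
- r.camera_info(name): a dict with "camera_matrix" (3x3 intrinsics, pixels), "cam_to_world" (4x4, takes a point from camera to world coordinates); the wrist camera has in their place "T_tool_cam" (4x4, takes a point from camera to tool coordinates, whose origin is the TCP and whose axes are the flange's). Camera axes: x right, y down, z forward; pixel columns grow to the right and rows downward; lengths in m; the calibration is good to about 2 mm. A picture is of the moment at which its call begins: read the wrist's pose just before it. camera_info takes no time and is no camera call.
A pose or a line that the arm cannot do raises r.MotionError and nothing moves.
- r.finish_job(): hands the job in; it is judged then, once.
Trained networks look in the newest picture that a camera, given by its name, has taken for a name from the list of things; names that differ only in an ending like _2 or _b are one class to them, and where a whole thing is asked for, a point or a joint stands for the part that bears it (a point fixed in the world has none). Each returns a list of dicts, best first, with "confidence" (0 to 1); they miss things now and then, are a little off and sometimes report something else, mostly with a low value. They report only what shows in the picture. A call takes as long as a camera call. They do not tell look-alikes from the thing itself.
- r.trace(target, camera): "region" (384x512 bool, what is visible of it) and "pixel" ([column, row] in pixels, amid what is visible of it).
- r.mark_of(target, camera): "pixel" ([column, row] in pixels: a listed point, or the origin of a listed thing).
The state is a dict: "time": time; "joint_positions": joint angles; "qd": joint speeds; "effort": joint torques, N m; "ee_pos": TCP position; "tool_rot": TCP orientation; "wrist_force": force on the tool from outside, world axes, zero at the start; "moment": the same for the moment, N m; "gripper_width": finger opening in m; "grip_force": force on a finger pad.
Only numpy, scipy, OpenCV 4.12 (cv2) and the standard library are available. Lean on these libraries where they do the work, as an engineer would, in place of code of your own. Each camera call takes 0.05 s, during which the arm holds its last target. There are 200 camera calls.

## Working session

There is one attempt and no reset: what is moved stays moved. The work goes in short steps, each a Python script; the robot and the scene stay as the last script left them, time stands still between calls to the robot, and variables do not carry over. Pictures are saved under pics/ and viewed, at most 11 in all, crops included, and the job is handed in when it is done.

```bash
mkdir -p pics; cat > h.py <<'E'
import numpy as np, cv2
from plant import r
def ray(cam,px):
    i=r.camera_info(cam);K=np.array(i["camera_matrix"]);T=np.array(i["cam_to_world"])
    d=T[:3,:3]@np.linalg.solve(K,[px[0],px[1],1.]);return T[:3,3],d
def at_z(cam,px,z):
    o,d=ray(cam,px);return o+d*(z-o[2])/d[2]
E
python3 - <<'E'
from h import *
ims=[]
for c in("scene","top"):
    im=r.read_camera(c);cv2.imwrite(f"pics/{c}0.png",im)
    print(c,np.round(r.camera_info(c)["cam_to_world"],3).tolist())
    for t,z in [("grinder",0),("ring_axis",.199),("first_mark",.187),("fifth_mark",.187),("ridge_tip",.215),("lock_tab",.2),("mug",.01),("canister",0),("big_canister",0),("candle_jar",0),("teaspoon",0)]:
        for d in r.mark_of(t,c)[:3]:
            print(c,t,np.round(d["pixel"],1),round(d["confidence"],2),np.round(at_z(c,d["pixel"],z),3))
print(r.sense()["time"])
E
```

```text
scene [[-0.473, -0.659, 0.584, -0.328], [-0.881, 0.34, -0.33, 0.587], [0.019, -0.671, -0.741, 1.19], [0.0, 0.0, 0.0, 1.0]]
scene grinder [255.9 218. ] 0.77 [0.501 0.117 0.   ]
scene ring_axis [360.2 159.9] 0.79 [ 0.422 -0.24   0.199]
scene ring_axis [260.6 180.5] 0.68 [0.492 0.108 0.199]
scene first_mark [280.  183.8] 0.89 [0.46  0.054 0.187]
scene first_mark [372.5 165.9] 0.6 [ 0.388 -0.269  0.187]
scene first_mark [242.4 182.5] 0.32 [0.521 0.16  0.187]
scene fifth_mark [242.5 180.5] 0.95 [0.529 0.155 0.187]
scene fifth_mark [348.8 161.9] 0.71 [ 0.441 -0.209  0.187]
scene fifth_mark [302.  195.9] 0.28 [0.382 0.018 0.187]
scene ridge_tip [271.2 172.3] 0.85 [0.495 0.068 0.215]
scene ridge_tip [367.3 165.5] 0.44 [ 0.377 -0.231  0.215]
scene lock_tab [351.7 166.7] 0.52 [ 0.408 -0.193  0.2  ]
scene lock_tab [253.  196.7] 0.47 [0.441 0.164 0.2  ]
scene mug [266.6 226.1] 0.73 [0.445 0.104 0.01 ]
scene canister [302.8 193. ] 0.83 [ 0.526 -0.098  0.   ]
scene big_canister [201.8 224. ] 0.65 [0.565 0.299 0.   ]
scene candle_jar [169.7 253.8] 0.66 [0.499 0.444 0.   ]
scene teaspoon [219.6 254.
[... 357 characters left out ...]
6  0.187]
top first_mark [279.4 192. ] 0.55 [0.466 0.051 0.187]
top fifth_mark [357.2 183.4] 0.7 [ 0.49  -0.233  0.187]
top ridge_tip [373.7 199.9] 0.58 [ 0.427 -0.282  0.215]
top ridge_tip [277.8 177.6] 0.51 [0.515 0.057 0.215]
top ridge_tip [248.6 199.5] 0.42 [0.439 0.163 0.215]
top lock_tab [249.  180.2] 0.73 [0.51 0.16 0.2 ]
top lock_tab [248.3 198.3] 0.41 [0.445 0.164 0.2  ]
top mug [259.3 202.2] 0.37 [0.44  0.123 0.01 ]
top canister [311.6 182.7] 0.74 [ 0.516 -0.095  0.   ]
top canister [251.6 177.4] 0.59 [0.544 0.152 0.   ]
top big_canister [210.8 174.6] 0.95 [0.56  0.319 0.   ]
top candle_jar [179. 190.] 0.59 [0.499 0.45  0.   ]
top teaspoon [215.4 214.2] 0.45 [0.396 0.303 0.   ]
1.2
```

```bash
python3 - <<'E'
import cv2,numpy as np
a=cv2.imread("pics/scene0.png")[120:280,140:420];b=cv2.imread("pics/top0.png")[150:240,160:400]
cv2.imwrite("pics/a.png",np.vstack([cv2.resize(a,(560,320),interpolation=2),cv2.resize(b,(560,210),interpolation=2)]))
c=cv2.imread("pics/top0.png")[155:225,230:300];d=cv2.imread("pics/scene0.png")[150:240,220:310]
cv2.imwrite("pics/b.png",np.hstack([cv2.resize(c,(400,400),interpolation=2),cv2.resize(d,(400,400),interpolation=2)]))
E
```

```text
(no output)
```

View pics/a.png

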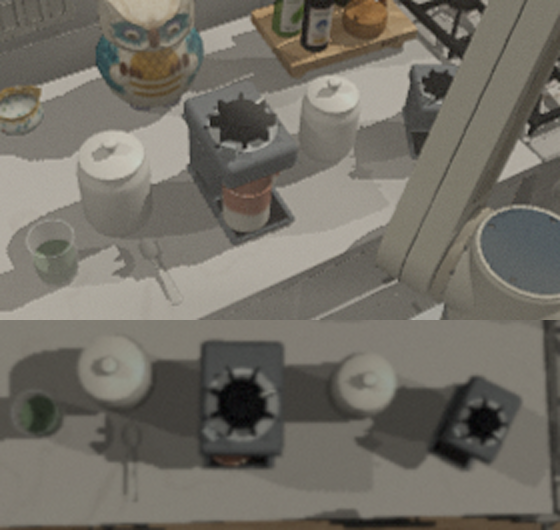

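View pics/b.png

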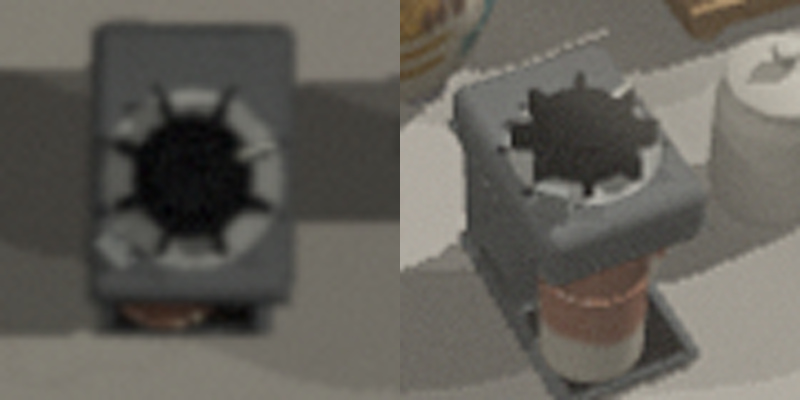

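```bash
python3 - <<'E'
from h import *
i=r.camera_info("wrist");print(np.round(i["T_tool_cam"],3).tolist(),np.round(i["camera_matrix"],0).tolist())
s=r.sense();print(s["tool_rot"],s["gripper_width"],s["wrist_force"])
C=np.array([.495,.112])
for a in(180,202,225,135):
  for k in(-90,90):
    for rr in(.06,.1):
      u=np.array([np.cos(np.radians(a)),np.sin(np.radians(a))])
      q=r.solve_ik([*(C+rr*u),.196],[180,0,(a+k+180)%360-180]);print(a,k,rr,None if q is None else np.round(q,0))
for p in([.30,-.4,.36],[.40,.11,.40],[.38,.11,.36]):
  for y in(-90,0,90):
    q=r.solve_ik(p,[180,0,y]);print(p,y,None if q is None else np.round(q,0))
E
```

```text
[[-0.0, -0.957, -0.291, 0.075], [1.0, 0.0, -0.001, 0.001], [0.001, -0.291, 0.957, -0.166], [0.0, 0.0, 0.0, 1.0]] [[324.0, 0.0, 258.0], [0.0, 324.0, 191.0], [0.0, 0.0, 1.0]]
[ 1.79998389e+02 -3.65975007e-04  2.46280280e+01] 0.08548058789458315 [-0.87254854  0.35366805 -0.17820643]
180 -90 0.06 [ 13.  10. 115.  -0.  54.  13.]
180 -90 0.1 [ 14.   7. 120.  -0.  53.  14.]
180 90 0.06 None
180 90 0.1 None
202 -90 0.06 [ 10.  10. 116.  -0.  54. -12.]
202 -90 0.1 [  9.   7. 120.  -0.  53. -13.]
202 90 0.06 None
202 90 0.1 None
225 -90 0.06 [  7.  11. 114.   0.  54. -38.]
225 -90 0.1 [  4.   8. 118.   0.  54. -41.]
225 90 0.06 [  7.  11. 114.  -0.  54. 142.]
225 90 0.1 [  4.   8. 118.  -0.  54. 139.]
135 -90 0.06 [ 17.  13. 112.  -0.  55.  62.]
135 -90 0.1 [ 22.  11. 114.  -0.  55.  67.]
135 90 0.06 [  17.   13.  112.    0.   55. -118.]
135 90 0.1 [  22.   11.  114.    0.   55. -113.]
[0.3, -0.4, 0.36] -90 [-54.   5.  99.  -0.  76. 126.]
[0.3, -0.4, 0.36] 0 [-54.   5.  99.  -0.  76.  36.]
[0.3, -0.4, 0.36] 90 [-54.   5.  99.   0.  76. -54.]
[0.4, 0.11, 0.4] -90 None
[0.4, 0.11, 0.4] 0 [ 14.  -5. 104.  -0.  81. 104.]
[0.4, 0.11, 0.4] 90 [ 14.  -5. 104.  -0.  81.  14.]
[0.38, 0.11, 0.36] -90 None
[0.38, 0.11, 0.36] 0 [ 14.  -6. 109.  -0.  77. 104.]
[0.38, 0.11, 0.36] 90 [ 14.  -6. 109.  -0.  77.  14.]
```

```bash
cat >> h.py <<'E'
from scipy.spatial.transform import Rotation as Ro
def wcam():
    s=r.sense();i=r.camera_info("wrist");T=np.eye(4)
    T[:3,:3]=Ro.from_euler("xyz",s["tool_rot"],degrees=True).as_matrix();T[:3,3]=s["ee_pos"]
    return np.array(i["camera_matrix"]),T@np.array(i["T_tool_cam"])
def wz(K,T,px,z):
    d=T[:3,:3]@np.linalg.solve(K,[px[0],px[1],1.]);o=T[:3,3];return o+d*(z-o[2])/d[2]
def look(name,x=True):
    K,T=wcam();im=r.read_camera("wrist");cv2.imwrite(f"pics/{name}.png",im)
    for t,z in [("ring_axis",.199),("first_mark",.187),("fifth_mark",.187),("ridge_tip",.214),("lock_tab",.2)] if x else [("ridge_tip",.214),("lock_tab",.2)]:
        for d in r.mark_of(t,"wrist")[:2]:
            print(t,np.round(d["pixel"],1),round(d["confidence"],2),np.round(wz(K,T,d["pixel"],z),4))
E
python3 - <<'E'
from h import *
s=r.sense();p=list(s["ee_pos"])
r.move_linear([p[0],p[1],.36],vel=.3)
r.grip(0)
r.move_pose([.40,.112,.36],[180,0,90])
look("w0");s=r.sense();print(s["time"],s["wrist_force"],s["gripper_width"])
E
```

```text
ring_axis [345.  171.1] 0.71 [0.4914 0.1079 0.199 ]
first_mark [315.5 215.8] 0.62 [0.4656 0.0537 0.187 ]
fifth_mark [371.1 114.3] 0.97 [0.5168 0.1645 0.187 ]
ridge_tip [364.9 220.8] 0.56 [0.5119 0.0586 0.214 ]
lock_tab [299.3 117.9] 0.72 [0.442  0.1619 0.2   ]
5.3917 [ 0.42533495 -0.02132624  0.43349929] -5.873618226358058e-06
```

View pics/w0.png

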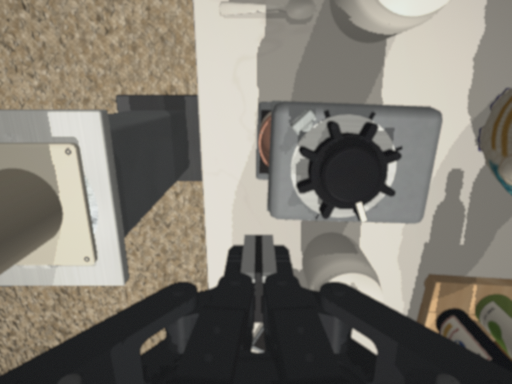

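```bash
cat >> h.py <<'E'
C=np.array([.4914,.1085]);Y0=-2.2
def P(a,rr,z=.197):
    t=np.radians(a+Y0);return [C[0]+rr*np.cos(t),C[1]+rr*np.sin(t),z],[180,0,a+Y0-90]
def go(a,rr,z=.197,vel=.15):
    p,o=P(a,rr,z);r.move_linear(p,o,vel=vel)
    s=r.sense();print("go",a,rr,"F",np.round(s["wrist_force"],1),"t",round(s["time"],2))
def flick():
    go(180,.085);go(180,.055,vel=.06)
    for a in(195,210,225):go(a,.055,vel=.06)
    go(225,.090)
E
python3 - <<'E'
from h import *
p,o=P(180,.085,.25);r.move_linear(p,o,vel=.2)
flick()
p,o=P(180,.090,.30);r.move_linear(p,o,vel=.2)
look("w1",False);print(r.sense()["time"])
E
```

```text
go 180 0.085 F [0.6 0.5 0.1] t 6.59
go 180 0.055 F [ 0.3  0.2 -0.2] t 7.24
go 195 0.055 F [-0.4 -0.3 -1.1] t 7.65
go 210 0.055 F [-0.8 -0.5 -0.2] t 8.06
go 225 0.055 F [-0.1  1.   0.1] t 8.47
go 225 0.09 F [ 1.4 -0.1 -0.1] t 8.85
ridge_tip [385.7 241.2] 0.63 [0.5094 0.0612 0.214 ]
lock_tab [304.9 121.1] 0.66 [0.4421 0.163  0.2   ]
9.9333
```

View pics/w1.png

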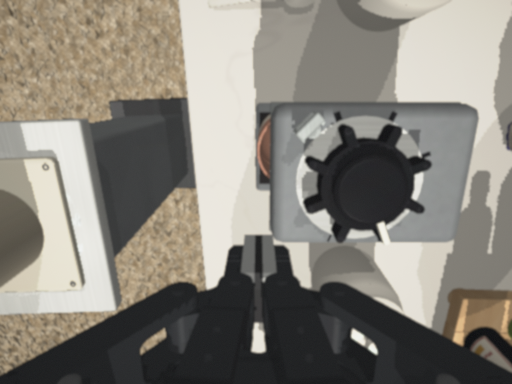

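```bash
python3 - <<'E'
from h import *
K,T=wcam()
for px,z in [((374,184),.221),((337,117),.187),((394,117),.187),((427,155),.187),((329,238),.187)]:print(px,np.round(wz(K,T,px,z),4))
look("w1b")
im=cv2.imread("pics/w1b.png")[80:280,220:480];cv2.imwrite("pics/w1c.png",cv2.resize(im,(780,600),interpolation=2))
E
```

```text
(374, 184) [0.4931 0.114  0.221 ]
(337, 117) [0.4705 0.1637 0.187 ]
(394, 117) [0.5182 0.1619 0.187 ]
(427, 155) [0.5495 0.1285 0.187 ]
(329, 238) [0.4666 0.0528 0.187 ]
ring_axis [364.2 182.5] 0.92 [0.4926 0.1092 0.199 ]
first_mark [330.4 238.2] 0.98 [0.4679 0.0525 0.187 ]
fifth_mark [392.7 114. ] 0.97 [0.5169 0.1644 0.187 ]
ridge_tip [306.6 121.4] 0.6 [0.4411 0.1635 0.214 ]
ridge_tip [386.7 240.4] 0.56 [0.5096 0.0616 0.214 ]
lock_tab [302.  121.1] 0.8 [0.4394 0.1626 0.2   ]
```

View pics/w1c.png

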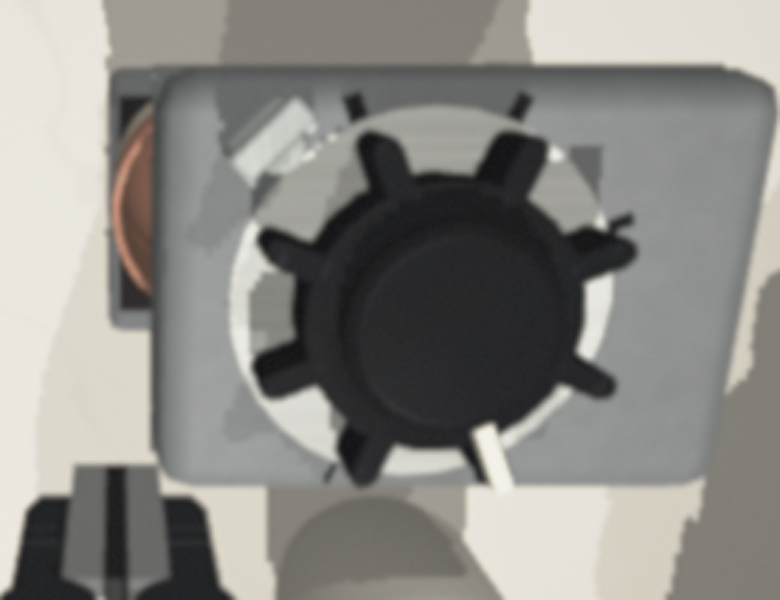

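```bash
sed -i 's/^C=.*;/C=np.array([.4923,.1080]);/' h.py
python3 - <<'E'
from h import *
go(180,.085,.25,.2);go(180,.085,.194);go(180,.052,.194,.06);go(180,.049,.194,.03)
print(r.sense()["ee_pos"])
im=[r.read_camera("wrist")]
go(200,.049,.194,.06);im.append(r.read_camera("wrist"))
cv2.imwrite("pics/e.png",np.vstack([cv2.resize(i[100:300,200:456],(640,300)) for i in im]))
E
```

```text
go 180 0.085 F [-0.   0.2 -0. ] t 10.63
go 180 0.085 F [-0.3  0.1 -0. ] t 11.16
go 180 0.052 F [-0.5  0.  -0.5] t 11.86
go 180 0.049 F [-0.  -0.8 -0.1] t 12.11
[0.44334178 0.10990374 0.19400975]
go 200 0.049 F [ 0.6 -0.7 -0.9] t 12.66
```

View pics/e.png

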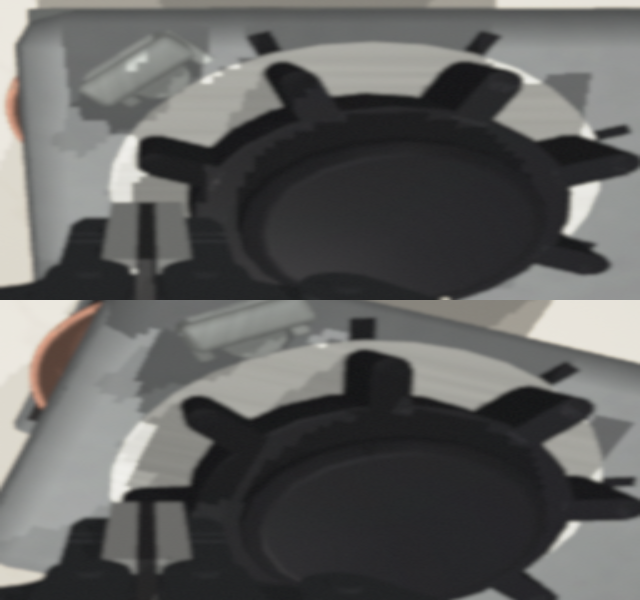

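```bash
python3 - <<'E'
from h import *
im=[]
for a in(207,214,220,225):go(a,.049,.194,.06)
im.append(r.read_camera("wrist"))
go(228,.049,.194,.06);go(228,.09,.194);im.append(r.read_camera("wrist"))
cv2.imwrite("pics/e2.png",np.vstack([cv2.resize(i[100:300,200:456],(640,300)) for i in im]))
E
```

```text
go 207 0.049 F [ 0.5 -0.1 -0.5] t 12.98
go 214 0.049 F [-0.4 -0.5  0.5] t 13.26
go 220 0.049 F [-0.2  0.7 -0.6] t 13.52
go 225 0.049 F [ 1.  -0.5  0.2] t 13.77
go 228 0.049 F [-0.3  1.   1.3] t 14.07
go 228 0.09 F [-0.5  0.3  0.5] t 14.49
```

View pics/e2.png

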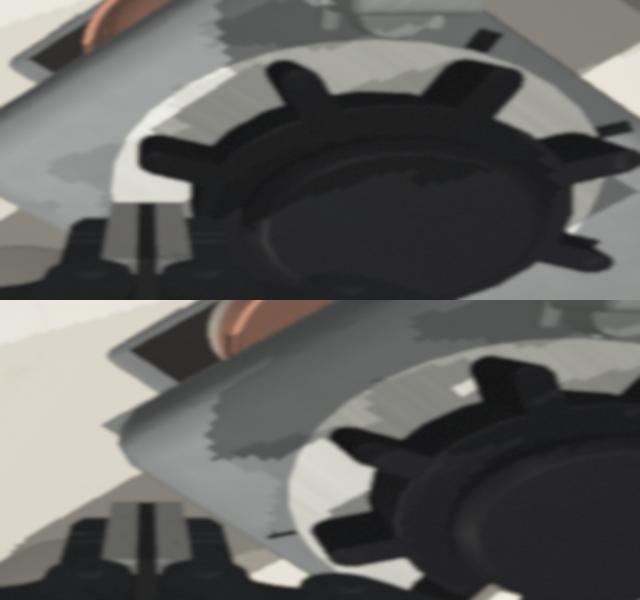

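```bash
python3 - <<'E'
from h import *
go(180,.11,.32,.25)
look("w2",False)
im=cv2.imread("pics/w2.png")[80:280,220:480];cv2.imwrite("pics/w2c.png",cv2.resize(im,(520,400),interpolation=2))
E
```

```text
go 180 0.11 F [ 0.6  0.2 -0.2] t 15.53
ridge_tip [397.  232.8] 0.73 [0.5082 0.0596 0.214 ]
ridge_tip [375.2 173.5] 0.54 [0.4845 0.1161 0.214 ]
lock_tab [326.5 118.7] 0.74 [0.4443 0.1628 0.2   ]
```

View pics/w2c.png

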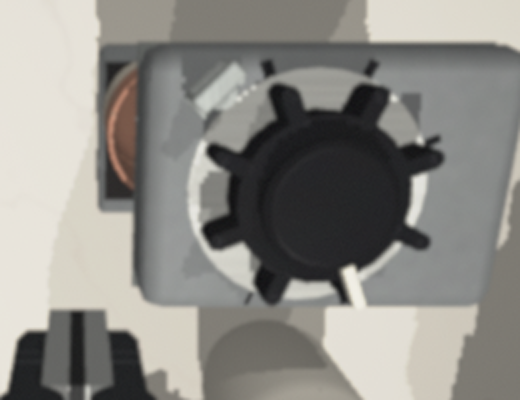

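```bash
python3 - <<'E'
from h import *
go(180,.068,.200,.2)
f0=np.mean([r.sense()["wrist_force"][2] for _ in range(3)])
for z in np.arange(.197,.150,-.003):
    p,o=P(180,.068,z);r.move_linear(p,o,vel=.05);f=r.sense()["wrist_force"][2];print(round(z,3),round(f,1),end="; ")
    if f-f0>3.5: break
go(180,.068,.2,.1)
E
```

```text
go 180 0.068 F [-0.2 -0.   0.9] t 16.47
0.197 -0.3; 0.194 0.3; 0.191 -0.1; 0.188 -1.3; 0.185 -0.5; 0.182 0.7; 0.179 -0.6; 0.176 -0.1; 0.173 0.3; 0.17 -0.2; 0.167 -0.6; 0.164 0.9; 0.161 24.8; go 180 0.068 F [-1.1  0.2 -0.3] t 20.26
```

```bash
sed -i 's/\.197/.173/g; s/\.055/.054/g' h.py
python3 - <<'E'
from h import *
flick()
go(180,.11,.29,.25)
look("w3",False)
im=cv2.imread("pics/w3.png")[80:280,220:480];cv2.imwrite("pics/w3c.png",cv2.resize(im,(520,400),interpolation=2))
E
```

```text
go 180 0.085 F [-0.3  0.2  0.1] t 20.62
go 180 0.054 F [-0.6  0.2  0.1] t 21.29
go 195 0.054 F [ 0.4  1.8 -0.9] t 21.7
go 210 0.054 F [ 0.2 -2.   0.5] t 22.11
go 225 0.054 F [-1.   0.1 -0.6] t 22.52
go 225 0.09 F [ 0.1 -0.  -0.6] t 22.91
go 180 0.11 F [-0.5 -0.6 -1.1] t 23.84
ridge_tip [452.2 215.4] 0.67 [0.5375 0.0872 0.214 ]
lock_tab [329.1 122.5] 0.77 [0.4404 0.1624 0.2   ]
```

View pics/w3c.png

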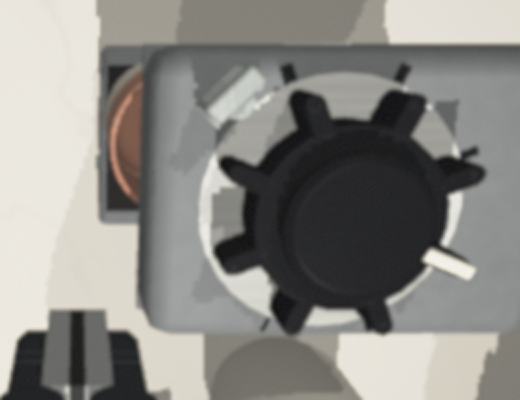

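The ring turned one click: the ridge, at crop (448,262), now points at the third mark. Two more flicks to go.

```bash
python3 - <<'E'
from h import *
go(180,.09,.173,.25)
flick();go(205,.10);flick()
go(180,.11,.29,.25)
look("w4",False)
im=cv2.imread("pics/w4.png")[80:280,220:480];cv2.imwrite("pics/w4c.png",cv2.resize(im,(520,400),interpolation=2))
E
```

```text
go 180 0.09 F [-0.1  0.5  0.1] t 24.62
go 180 0.085 F [0.2 0.3 0.5] t 24.87
go 180 0.054 F [0.  0.9 0.5] t 25.53
go 195 0.054 F [ 0.4  1.2 -0.1] t 25.94
go 210 0.054 F [-0.1 -2.  -0. ] t 26.35
go 225 0.054 F [-0.2 -0.8  0.3] t 26.76
go 225 0.09 F [-0.2 -0.4 -0.1] t 27.15
go 205 0.1 F [0.1 0.  0.4] t 27.65
go 180 0.085 F [-0.8  0.2  0.7] t 28.23
go 180 0.054 F [ 0.2 -0.6 -0.6] t 28.9
go 195 0.054 F [-0.6  0.7  0.1] t 29.31
go 210 0.054 F [ 1.1 -2.1  0.2] t 29.72
go 225 0.054 F [-0.2 -0.  -0.5] t 30.12
go 225 0.09 F [ 0.5 -0.1  0.2] t 30.52
go 180 0.11 F [-0.9  0.4 -0.2] t 31.45
ridge_tip [431.7 128.4] 0.56 [0.513  0.1566 0.214 ]
lock_tab [331.6 122.7] 0.59 [0.4424 0.1622 0.2   ]
```

View pics/w4c.png

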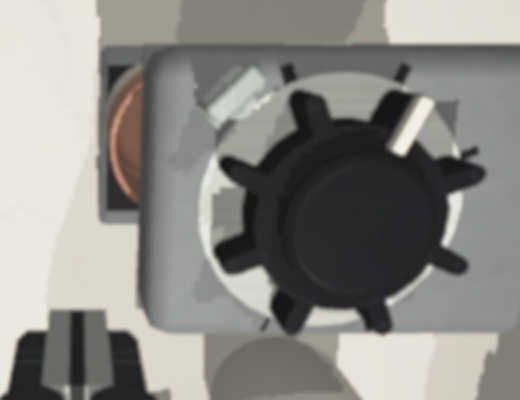

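```bash
python3 - <<'E'
from h import *
go(135,.115,.25,.25);go(135,.115,.172,.2);go(135,.092,.172)
t=np.radians(135+Y0);u=-np.array([np.cos(t),np.sin(t)])
for rr in np.arange(.090,.060,-.001):
    p,o=P(135,rr,.172);r.move_linear(p,o,vel=.04)
    f=-np.array(r.sense()["wrist_force"])[:2]@u;print(round(rr,3),round(f,1),end="; ")
    if f>8: break
go(135,.11,.172);go(180,.11,.29,.25)
look("w5",False);print(r.sense()["time"])
im=cv2.imread("pics/w5.png")[80:280,220:480];cv2.imwrite("pics/w5c.png",cv2.resize(im,(520,400),interpolation=2))
E
```

```text
go 135 0.115 F [-0.5  0.1  0.6] t 32.53
go 135 0.115 F [-0.1  0.1  0.6] t 33.08
go 135 0.092 F [ 0.1 -0.1  0.1] t 33.38
0.09 -0.4; 0.089 -0.3; 0.088 1.3; 0.087 0.1; 0.086 0.1; 0.085 -0.1; 0.084 0.7; 0.083 0.2; 0.082 1.6; 0.081 0.5; 0.08 0.7; 0.079 0.4; 0.078 0.9; 0.077 3.9; 0.076 9.0; go 135 0.11 F [-0.   0.1 -0.4] t 37.5
go 180 0.11 F [-0.1 -0.3  0.3] t 38.43
ridge_tip [431.  127.8] 0.63 [0.5126 0.1562 0.214 ]
lock_tab [345.4 129.8] 0.56 [0.4534 0.1556 0.2   ]
38.5833
```

View pics/w5c.png

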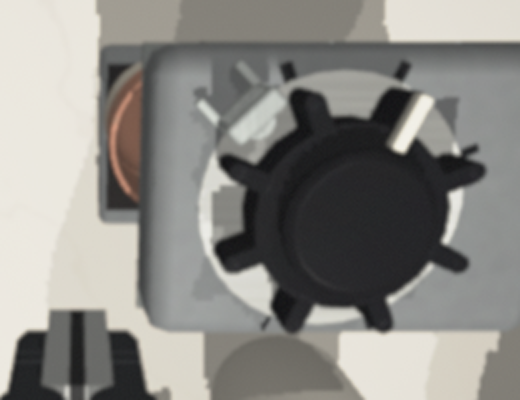

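```bash
python3 - <<'E'
from h import *
go(135,.11,.172,.2);go(135,.079,.172)
t=np.radians(135+Y0);u=-np.array([np.cos(t),np.sin(t)])
for rr in np.arange(.078,.070,-.0005):
    p,o=P(135,rr,.172);r.move_linear(p,o,vel=.04)
    f=-np.array(r.sense()["wrist_force"])[:2]@u;print(round(rr,4),round(f,1),end="; ")
    if f>15: break
go(135,.11,.172);go(180,.11,.29,.25)
look("w6",False);print(r.sense()["time"])
g=lambda n:cv2.cvtColor(cv2.imread(f"pics/{n}.png"),cv2.COLOR_BGR2GRAY).astype(np.float32)
# tab shift between pictures from the same pose, by matching; deck patch as reference
for n in("w5","w6"):
  for nm,(x,y,w,h) in dict(tab=(322,111,32,32),mug=(262,100,40,80),lid=(370,160,60,60)).items():
    A=g("w4")[y:y+h,x:x+w];m=cv2.matchTemplate(g(n)[y-20:y+h+25,x-20:x+w+25],A,cv2.TM_CCOEFF_NORMED);_,v,_,l=cv2.minMaxLoc(m);print(n,nm,l[0]-20,l[1]-20,round(v,2))
E
```

```text
go 135 0.11 F [ 1.   0.2 -0.1] t 39.52
go 135 0.079 F [-0.  -0.1  0.1] t 39.88
0.078 0.2; 0.0775 -0.6; 0.077 4.0; 0.0765 6.6; 0.076 8.3; 0.0755 10.8; 0.075 13.2; 0.0745 14.8; 0.074 17.9; go 135 0.11 F [ 0.9 -0.3  0.2] t 42.52
go 180 0.11 F [ 0.6  0.1 -1. ] t 43.45
ridge_tip [431.5 129.2] 0.81 [0.5132 0.1551 0.214 ]
lock_tab [342.4 131.4] 0.63 [0.4512 0.1544 0.2   ]
43.6
w5 tab 10 10 0.79
w5 mug 0 -1 1.0
w5 lid 0 -1 0.96
w6 tab 10 10 0.79
w6 mug 0 -1 1.0
w6 lid 0 -1 0.97
```

```bash
python3 -c "
from h import *
print(r.finish_job())"
```

```text
the job is handed in; nothing more can be done
None
```

I turned the ring three clicks from the second mark to the fifth, then pushed the lock slide in until it met a hard stop. I handed the job in at about 44 s. The camera put the slide's travel at only about 11 mm, plus up to 2 mm it may have had at the start, so I take it as home but did not measure it past 11.5 mm.

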